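Lay out the potting bench for sowing

ROBOT

A 6-joint arm with a two-finger parallel gripper is mounted at the origin on the work surface. World frame = base frame: x ahead of the robot, y to its left, z up, the work surface at z = 0. Lengths are in m, angles in rad, forces in N, time in s.
With the tool pointing down it reaches from about 0.275 to 1 m from the base axis. Payload 8.4 kg.
Tool frame: the origin (TCP) lies between the finger pads; the fingertips stand 25 mm ahead of it and the grasp point (between the pads) lies 6 mm ahead of it (ctrl.tip_reach is the z of the fingertips in the tool frame, in m); z points along the fingers, y is the line along which they close (so a half turn about z gives the same grasp; the last joint's range is limited). The gripper opens to 85 mm and grips with 20 to 120 N. Pads are 22 mm wide; open, the fingers measure 114 mm over their backs; the gripper's body (76 mm by 85 mm) begins 54 mm behind the grasp point. The pads swing forward as they close: fully open they stand 13 mm farther back than shut.
Start: joints at [-0.002, 0.353, 1.633, -0, 1.155, -0.002], TCP at [0.625, -0, 0.256] pointing down, gripper open.
Joint ranges: [-2.63, 2.63], [-0.92, 2.1], [0.06, 2.66], [-1.3, 4.44], [0, 2.69], [-3.02, 3.02]. Speed limits (rad/s): [2.22, 2.22, 2.79, 3.14, 3.14, 3.14].

INTERFACE

Orientations are given as a unit quaternion [x, y, z, w].
In Python, from bench import ctrl gives the robot as it stands.
- The arm moves only by the shell command python3 -m pendant 'ROWS' [FORCE]. ROWS is JSON, a list of rows, each a list of 7 numbers: the shift along the world's x, y, z in mm, then the turn, a rotation vector about the world's x, y, z in degrees, then the opening, from 0 (shut) to 1 (fully open). In form: [[dx, dy, dz, wx, wy, wz, claw], ...]. A call has 1 to 8 rows; each row shifts and turns the commanded pose from where the row before left it; what a row does not reach is not made up. A row lasts 1/10 s, in which the tool goes at most 50 mm and 8.59 degrees, less where a joint would pass 70% of its speed; a pose out of reach is approached as far as the arm can. A call is refused whole if a number of a shift passes 50 or a number of a turn 8.59, either way. A call with a gripper value outside its range is refused whole. The fingers move at their own pace and stop on an object; FORCE is the grip in N (left out, the last holds). Time passes only in rows, so rows that do not move let the fingers close. It gives the time, the measured TCP pose, the force, the opening and the grip force at its end, in the units of the state.
- ctrl.get_obs(): the state, without advancing time (a new reading comes with each control period).
- ctrl.get_image(name): name is "scene" or "side" or "wrist"; returns the picture (384x512x3 uint8, red, green, blue); there is no depth.
- ctrl.get_calibration(name): a dict with "mtx" (3x3 intrinsics, pixels), "pose" (4x4, takes a point from camera to world coordinates). Camera axes: x right, y up, looking along -z (the intrinsics and any distortion apply to the point x, -y, -z); pixel columns grow to the right and rows downward; lengths in m; the calibration is good to about 2 mm. A picture is of the moment at which its call begins: read the wrist's pose just before it. get_calibration takes no time and is no camera call; for the wrist camera it gives the pose at the moment of the call.
- ctrl.finish_job(): hands the job in; it is judged then, once.
Trained networks look in the newest picture that a camera, given by its name, has taken for a name from the list of things; names that differ only in an ending like _2 or _b are one class to them, and where a whole thing is asked for, a point or a joint stands for the part that bears it (a point fixed in the world has none). Each returns a list of dicts, best first, with "p" (0 to 1); they miss things now and then, are a little off and sometimes report something else, mostly with a low value. They report only what shows in the picture. A call takes as long as a camera call. They do not tell look-alikes from the thing itself.
- ctrl.regions_of(target, camera): "region" (384x512 bool, what is visible of it) and "xy" ([column, row] in pixels, amid what is visible of it).
The state is a dict: "clock": time; "joint_pos": joint angles; "dq": joint speeds; "joint_torque": joint torques, N m; "position": TCP position; "tcp_rot": TCP orientation; "wrist_force": force on the tool from outside, world axes, zero at the start; "wrist_torque": the same for the moment, N m; "opening": finger opening in m; "grasp_force": force on a finger pad.
Only numpy, scipy, OpenCV 4.12 (cv2) and the standard library are available. Lean on these libraries where they do the work, as an engineer would, in place of code of your own. Each camera call takes 0.05 s, during which the arm holds its last target. There are 200 camera calls.

TASK

Lay the bench out for sowing: lower the white sowing plate onto the sowing tray with both of the tray's dowels through the plate's holes until it lies flat on the frame, and stand the middle-sized pot in the middle of the saucer. Stand the smallest pot on the bench midway between the tray and the saucer, and the tamper upright on the bench close beside the tray's other end, a few centimetres from the middle of that end. Set everything down without dropping it, let go, and leave the saucer, the largest pot and the other things where they are.

Things in the scene. Friction and masses are not known exactly. Their poses are not given: they have to be found in the camera images.
- sowing_tray: Sowing tray, fixed to the bench: dark hardwood frame 110 mm (its x) by 170 mm (its y, the long way) and 45 mm high, with an empty black 2 x 3 cell tray inside it. A pale upright dowel, 10 mm thick, stands on the middle of each end rail, at x = 0, y = +73 and -73 mm in its frame; each rises 26 mm above the frame, the last 6 mm tapering. Origin: centre of its underside, on the bench; z up.
- sowing_plate: Sowing plate, loose, about 160 g, lying flat: white, 110 mm (its x) by 170 mm (its y), 6 mm thick, with two round 14 mm locating holes at x = 0, y = +73 and -73 mm, and six dark seed dots. On its middle a pale wooden grip bar, 16 mm thick along x, 70 mm long along y, top 40 mm above the underside. Same when turned half round. Origin: centre of its underside; z up.
- saucer: Glazed blue ceramic saucer, loose, 300 g, 110 mm across the rim, 16 mm high; its flat inside floor is 6 mm above its underside and about 74 mm across. Origin: centre of its underside.
- pot_small: The smallest of the three open plastic plant pots, yellow, loose, about 35 g: 50 mm across the rim, 36 mm across the foot, 46 mm high, wall 3 mm, the top 12 mm of the outside nearly vertical. Stands upright. Origin: centre of its underside.
- pot_medium: The middle-sized plastic plant pot, green, loose, about 50 g: 64 mm across the rim, 46 mm across the foot, 58 mm high, wall 3 mm, the top 12 mm of the outside nearly vertical. Stands upright. Origin: centre of its underside.
- pot_large: The largest plastic plant pot, charcoal grey, loose, 80 g: 80 mm across the rim, 58 mm across the foot, 72 mm high. Not needed; stays where it stands. Origin: centre of its underside.
- tamper: Wooden tamper, loose, about 130 g, standing upright on its pale round foot, 52 mm across and 20 mm thick; a straight dark round handle, 26 mm thick, rises from the middle of it to 105 mm above the bench (the last 7 mm rounded off). Origin: centre of its underside.
- spray_bottle: White plastic push-button spray bottle, 64 mm across and 182 mm tall, standing at one side of the bench; not needed. Origin: centre of its underside.
- weeder: Hand weeder with chrome shaft and fork and pale wooden handle, 280 mm long, about 28 mm thick, lying along its x axis at one side of the bench; not needed. Origin: under the middle of its length, at bench height.
- twine: Spool of brown garden twine, 64 mm across and 60 mm high, standing near the robot on its left; not needed. Origin: centre of its underside.
Things that resemble listed ones, but are neither listed nor needed, are in the scene too. Several things have the shape of the pot_small; the one meant has the colours described above.

How it is judged:
At the end, for the whole second after the job is handed in: Plate flat on tray, centred to 5 mm, 0.06 rad. Medium pot on saucer floor, within 13 mm of centre. On the bench, within 45 mm of tray's long axis: small pot <190 mm from tray centre, <155 from saucer centre; tamper <200 from tray, >340 from saucer. All upright, released, at rest (x of sowing_plate in the frame of sowing_tray between -0.005 and 0.005 m and y of sowing_plate in the frame of sowing_tray between -0.005 and 0.005 m and z of sowing_plate in the frame of sowing_tray between 0.041 and 0.049 m and angle between the y axis of sowing_plate and the y axis of sowing_tray, either way round below 0.06 rad and angle between sowing_plate's own z axis and vertical below 0.05 rad and horizontal distance between pot_medium and saucer below 0.013 m and angle between each of pot_medium, pot_small, tamper's own z axis and vertical below 0.1 rad and z of pot_medium in the frame of saucer between 0.003 and 0.01 m and height (world z) of pot_small between -0.005 and 0.006 m and x of pot_small in the frame of sowing_tray between -0.045 and 0.045 m and height (world z) of tamper between -0.005 and 0.006 m and x of tamper in the frame of sowing_tray between -0.045 and 0.045 m and horizontal distance between pot_small and sowing_tray below 0.19 m and horizontal distance between pot_small and saucer below 0.155 m and horizontal distance between tamper and sowing_tray below 0.2 m and horizontal distance between tamper and saucer above 0.34 m and linear speed of each of sowing_plate, pot_medium, pot_small, tamper below 0.02 m/s and angular speed of each of sowing_plate, pot_medium, pot_small, tamper below 0.2 rad/s); the robot touches nothing.
It fails at once if the plate, a pot or the tamper is dropped (falls unheld faster than 0.7 m/s, some 25 mm of free fall) ((contact force between sowing_plate and the fingers below 0.01 N and linear speed of sowing_plate above 0.7 m/s) or (contact force between pot_medium and the fingers below 0.01 N and linear speed of pot_medium above 0.7 m/s) or (contact force between pot_small and the fingers below 0.01 N and linear speed of pot_small above 0.7 m/s) or (contact force between tamper and the fingers below 0.01 N and linear speed of tamper above 0.7 m/s)).
It fails at once if the saucer is moved more than 25 mm or upset (distance of saucer from where it was at the start of the episode above 0.025 m or angle between saucer's own z axis and vertical above 0.35 rad).
It fails at once if the large pot is moved more than 30 mm or upset (distance of pot_large from where it was at the start of the episode above 0.03 m or angle between pot_large's own z axis and vertical above 0.35 rad).
It fails at once if the weeder, spray bottle or twine is moved more than 30 mm or upset (distance of any of weeder, spray_bottle, twine from where it was at the start of the episode above 0.03 m or angle between any of weeder, spray_bottle, twine's own z axis and vertical above 0.35 rad).
It also fails if it takes over 102 s, if anything falls off the work surface, if the arm or the gripper's body presses on something with over 40 N, if the wrist force passes 120 N, or if a joint passes its speed limit or range.

## Working session

There is one attempt and no reset: what is moved stays moved. The work goes in short steps, Python scripts to look and compute and a shell command to move; the robot and the scene stay as the last step left them, time stands still between calls to the robot, and variables do not carry over. Pictures are saved under pics/ and viewed, at most 14 in all, crops included, and the job is handed in when it is done.

```bash
ls; mkdir -p pics; python3 - <<'E'
from bench import ctrl
import cv2
for n in("scene","side"):
    im=ctrl.get_image(n); cv2.imwrite(f"pics/{n}0.png",cv2.resize(im[:,:,::-1],(768,576),interpolation=cv2.INTER_CUBIC))
    c=ctrl.get_calibration(n); print(n,c)
print(ctrl.get_obs())
E
```

```text
pics
scene {'mtx': array([[353.43888994,   0.        , 253.27264378],
       [  0.        , 353.43888994, 189.1662799 ],
       [  0.        ,   0.        ,   1.        ]]), 'pose': array([[-0.79508978, -0.45078586,  0.40573927,  0.95433346],
       [ 0.60632416, -0.57507537,  0.54923522,  0.600382  ],
       [-0.01425681,  0.68270083,  0.73055891,  0.85412417],
       [ 0.        ,  0.        ,  0.        ,  1.        ]])}
side {'mtx': array([[445.40525606,   0.        , 251.28967824],
       [  0.        , 445.40525606, 200.77722008],
       [  0.        ,   0.        ,   1.        ]]), 'pose': array([[ 0.69457655,  0.54074398, -0.47450961, -0.11375393],
       [-0.71921809,  0.50634653, -0.47575049, -0.6426707 ],
       [-0.01699292,  0.67172103,  0.74060928,  1.0348119 ],
       [ 0.        ,  0.        ,  0.        ,  1.        ]])}
{'clock': 0.1, 'joint_pos': array([-2.38098334e-03,  3.53596435e-01,  1.63403054e+00,  2.01986841e-05,
        1.15522243e+00, -2.40151636e-03]), 'dq': array([-2.80990282e-05,  5.48426136e-05, -2.57030430e-03, -6.69296438e-04,
       -1.34291520e-04, -6.74043745e-04]), 'joint_torque': array([ 4.27485766e-04, -6.06356549e+01, -3.42817569e+01, -7.40920814e-05,
        3.91241178e-03, -4.99377973e-05]), 'position': array([6.24612615e-01, 1.86801539e-05, 2.55638290e-01]), 'tcp_rot': array([ 7.07102269e-01,  7.07111014e-01, -4.36716489e-04, -4.51904777e-04]), 'wrist_force': array([0.26088328, 0.49526486, 0.52911201]), 'wrist_torque': array([ 0.04124819, -0.05014297, -0.03182841]), 'grasp_force': 0.0, 'opening': 0.08550493652096659}
```

View pics/scene0.png

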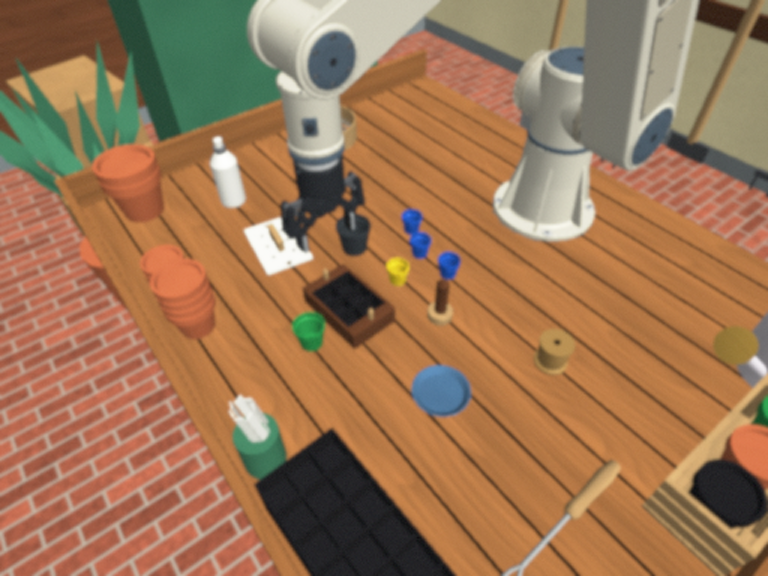

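View pics/side0.png

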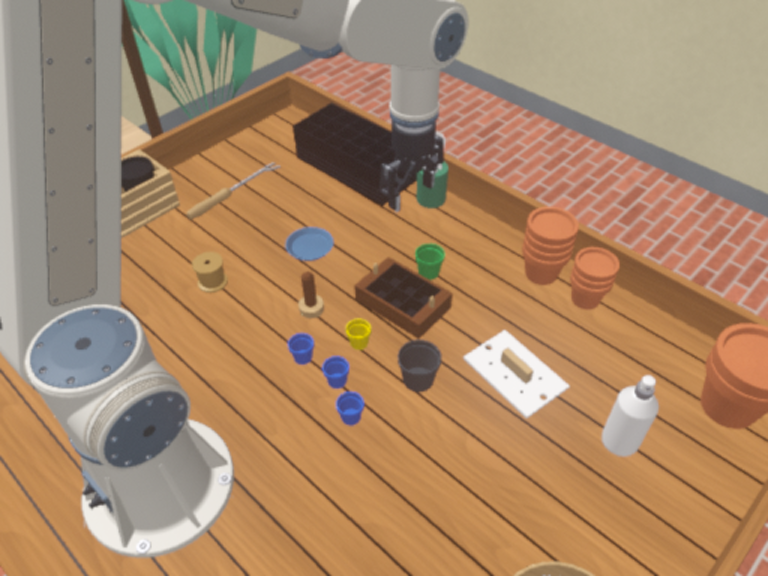

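The scene shows the tray at scene px (350,305), the plate at (277,245), the saucer at (440,390), the green pot at (309,330), the tamper at (441,300) and the large pot at (353,235).
Small-pot candidates: yellow at (398,270), and blue at (411,220), (420,245) and (449,264). I choose yellow. For the medium pot: green at (309,330), not the dark green can at (258,440).

```bash
cat > h.py <<'E'
from bench import ctrl
import numpy as np, cv2
from scipy.optimize import least_squares
def proj(P,c):
    T=np.linalg.inv(c["pose"]); q=P@T[:3,:3].T+T[:3,3]; q=q*[1,-1,-1]; u=q@c["mtx"].T; return u[:,:2]/u[:,2:]
def ray(px,z,c):
    d=np.linalg.inv(c["mtx"])@[px[0],px[1],1]; d=c["pose"][:3,:3]@(d*[1,-1,-1]); o=c["pose"][:3,3]; return o+d*(z-o[2])/d[2]
a=np.linspace(0,2*np.pi,48,endpoint=False)
def rev(*rz): return np.vstack([np.c_[r*np.cos(a),r*np.sin(a),0*a+z] for r,z in rz])
def box(x,y,z0,z1): return np.array([[i*x/2,j*y/2,z] for i in(-1,1) for j in(-1,1) for z in(z0,z1)])
M=dict(sowing_tray=np.vstack([box(.11,.17,0,.045),*[rev((.005,.065),(.003,.071))+[0,s*.073,0] for s in(1,-1)]]),
 sowing_plate=np.vstack([box(.11,.17,0,.006),box(.016,.07,.006,.04)]),
 saucer=rev((.055,.016),(.037,0)),pot_small=rev((.025,.046),(.0245,.034),(.018,0)),
 pot_medium=rev((.032,.058),(.031,.046),(.023,0)),pot_large=rev((.04,.072),(.039,.06),(.029,0)),
 tamper=rev((.026,0),(.026,.02),(.013,.098),(.006,.105)),twine=rev((.032,0),(.032,.06)),spray_bottle=rev((.032,0),(.032,.12),(.008,.182)))
D=np.c_[np.cos(a[::2]),np.sin(a[::2])]
def place(n,p): 
    c,s=np.cos(p[2]),np.sin(p[2]); return M[n]@np.array([[c,s,0],[-s,c,0],[0,0,1]])+[p[0],p[1],p[3] if len(p)>3 else 0]
def fit(n,views,p0,z=0):
    """views: list of (mask, calib)"""
    S=[]
    for m,c in views:
        ys,xs=np.nonzero(m); S.append((np.c_[xs,ys]@D.T).max(0))
    yaw=n in("sowing_tray","sowing_plate")
    f=lambda p:np.concatenate([(proj(place(n,[p[0],p[1],p[2] if yaw else 0,z]),c)@D.T).max(0)-s for (m,c),s in zip(views,S)])
    best=min((least_squares(f,[*p0[:2],y],loss="soft_l1",x_scale=[.01,.01,.1]) for y in ((np.arange(6)*np.pi/6) if yaw else [0])),key=lambda r:r.cost)
    return best.x, np.abs(best.fun).mean()
E
python3 - <<'E'
from h import *
names=list(M); V={}
for cam in("scene","side"):
    im=ctrl.get_image(cam);c=ctrl.get_calibration(cam)
    for n in names:
        R=[r for r in ctrl.regions_of(n,cam) if r["p"]>.3]
        for r in R:
            ctr=ray(r["xy"],.03,c); col=im[r["region"]].mean(0).astype(int)
            print(n,cam,round(r["p"],2),r["xy"],ctr[:2].round(3),col,r["region"].sum())
        if n=="pot_small": R=[r for r in R if (lambda k:k[0]>120 and k[1]>100 and k[2]<90)(im[r["region"]].mean(0))]
        if R:
            V.setdefault(n,[]).append((R[0]["region"],c,ray(R[0]["xy"],.03,c)))
for n,v in V.items():
    for vv in ([v] + ([[v[0]],[v[1]]] if len(v)>1 else [])):
        x,e=fit(n,[w[:2] for w in vv],vv[-1][2]); print(n,len(vv),x.round(4),round(e,2))
print(ctrl.get_obs()["clock"])
E
```

```text
sowing_tray scene 0.76 [234.3, 200.8] [ 0.573 -0.016] [69 49 37] 1942
sowing_plate scene 0.72 [181.7, 165.8] [ 0.623 -0.257] [240 235 225] 842
saucer scene 0.62 [296.3, 261.6] [0.567 0.263] [ 86 120 153] 1055
pot_small scene 0.57 [301.8, 178.2] [0.342 0.04 ] [ 61  82 151] 237
pot_small scene 0.56 [279.8, 161.0] [ 0.344 -0.068] [ 49  80 160] 185
pot_small scene 0.55 [263.6, 180.3] [ 0.446 -0.03 ] [208 180  39] 212
pot_small scene 0.44 [272.9, 145.5] [ 0.31  -0.147] [ 54  82 159] 183
pot_medium scene 0.96 [205.5, 222.6] [0.689 0.001] [ 53 137  69] 428
pot_medium scene 0.32 [294.7, 206.4] [0.441 0.116] [144 106  69] 411
pot_large scene 0.75 [237.6, 157.0] [ 0.446 -0.175] [63 59 56] 452
tamper scene 0.68 [295.3, 206.0] [0.438 0.116] [144 106  70] 384
twine scene 0.7 [368.6, 235.3] [0.348 0.324] [162 125  73] 635
spray_bottle scene 0.78 [150.2, 119.3] [ 0.588 -0.57 ] [216 213 205] 646
spray_bottle scene 0.5 [386.9, 334.8] [0.533 0.533] [187 158 122] 781
sowing_tray side 0.97 [267.4, 196.9] [ 0.575 -0.022] [93 65 48] 2026
sowing_plate side 0.84 [346.7, 251.1] [ 0.575 -0.319] [233 227 221] 
[... 1301 characters left out ...]
0.94
pot_small 1 [ 0.442  -0.0273  0.    ] 0.7
pot_small 1 [ 0.4453 -0.0276  0.    ] 1.18
pot_medium 2 [0.6885 0.0016 0.    ] 0.61
pot_medium 1 [0.6868 0.0027 0.    ] 0.8
pot_medium 1 [0.6903 0.0013 0.    ] 0.38
pot_large 2 [ 0.4591 -0.1717  0.    ] 0.52
pot_large 1 [ 0.4577 -0.1705  0.    ] 0.43
pot_large 1 [ 0.4602 -0.1722  0.    ] 0.48
tamper 2 [0.4406 0.1076 0.    ] 0.42
tamper 1 [0.4395 0.1074 0.    ] 0.22
tamper 1 [0.442  0.1079 0.    ] 0.55
twine 2 [0.3464 0.3234 0.    ] 0.61
twine 1 [0.345  0.3233 0.    ] 0.4
twine 1 [0.3486 0.3234 0.    ] 0.68
spray_bottle 2 [ 0.6036 -0.5131  0.    ] 0.95
spray_bottle 1 [ 0.5999 -0.5109  0.    ] 1.16
spray_bottle 1 [ 0.6052 -0.5134  0.    ] 0.57
1.1
```

```bash
python3 - <<'E'
from h import *
c=ctrl.get_calibration("wrist");im=ctrl.get_image("wrist");print(c["pose"].round(3),c["mtx"][0])
v=im[:,:,::-1].copy()
for n in("sowing_tray","pot_medium"):
    for r in ctrl.regions_of(n,"wrist")[:2]:
        print(n,r["p"],r["xy"]); 
        if n=="sowing_tray" and r["p"]>.4: print(fit(n,[(r["region"],c)],[.58,-.02]))
for p in proj(place("sowing_tray",[.5815,-.0201,.0493]),c): 
    if abs(p).max()<2000: cv2.circle(v,tuple(int(t) for t in p),1,(0,0,255),-1)
cv2.imwrite("pics/w1.png",cv2.resize(v,(768,576)))
E
```

```text
[[ 1.    -0.001  0.001  0.626]
 [ 0.     0.95   0.314  0.079]
 [-0.001 -0.314  0.95   0.373]
 [ 0.     0.     0.     1.   ]] [306.62966427   0.         257.6572676 ]
sowing_tray 0.85 [218.5, 178.0]
(array([ 0.58222115, -0.02261078,  0.05966197]), np.float64(1.787740432826471))
pot_medium 0.82 [318.9, 166.7]
```

View pics/w1.png

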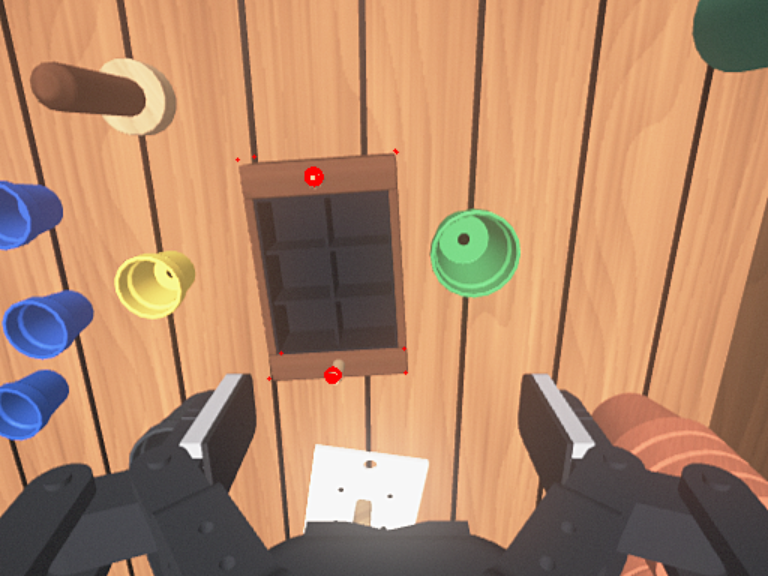

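```bash
python3 - <<'E'
from h import *
im=ctrl.get_image("wrist")[:,:,::-1]
cv2.imwrite("pics/w2.png",cv2.resize(im[95:260,150:285],None,fx=3.6,fy=3.6,interpolation=cv2.INTER_CUBIC))
E
```

```text
(no output)
```

View pics/w2.png

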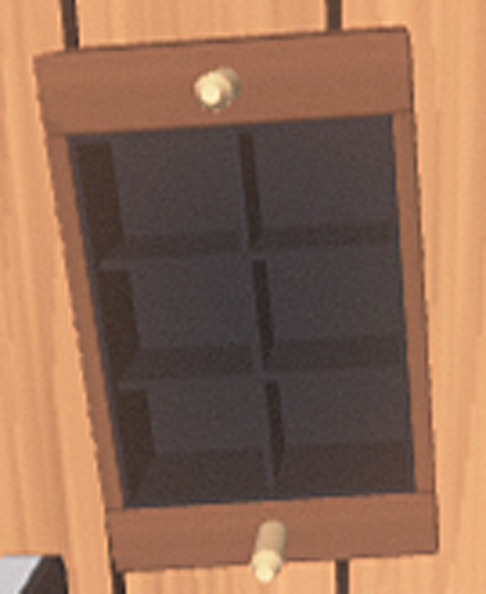

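```bash
python3 -m pendant '[[0,-45,0,0,0,-5,1],[0,-50,0,0,0,-5.9,1],[0,-50,0,0,0,0,1],[-8,-50,0,0,0,0,1],[-10,-50,0,0,0,0,1],[-10,-50,0,0,0,0,1],[0,0,0,0,0,0,1]]' | tail -5
```

```text
position: [0.596, -0.2981, 0.2562]
tcp_rot: [0.773, 0.635, -0.001, 0.001]
wrist_force: [0.5, 0.6, -0.4]
opening: 0.0856
grasp_force: 0.0
```

The crop shows the dowel tips at wrist pixels (208.9,120.8) and (223.6,253.3), and the tray frame's top corners.

```bash
python3 - <<'E'
from h import *
from scipy.spatial.transform import Rotation as R
o=ctrl.get_obs();c=ctrl.get_calibration("wrist");im=ctrl.get_image("wrist")
def T(p,q): t=np.eye(4);t[:3,:3]=R.from_quat(q).as_matrix();t[:3,3]=p;return t
X=np.linalg.inv(T(o["position"],o["tcp_rot"]))@c["pose"]; np.save("X.npy",X)
c0=dict(mtx=c["mtx"],pose=T([.6246126,.0000187,.2556383],[.7071023,.707111,-.000436716,-.000451904])@X); print(c0["pose"].round(3))
px=np.array([[35,57],[408,30],[437,553],[112,571],[212,93],[265,570]])/3.6+[150,95]
Q=np.array([[-.055,.085,.045],[.055,.085,.045],[.055,-.085,.045],[-.055,-.085,.045],[0,.073,.071],[0,-.073,.071]])
def f(p,Q=Q,px=px,c=c0,full=0):
    cc,s=np.cos(p[2]),np.sin(p[2]); return (proj(Q@np.array([[cc,s,0],[-s,cc,0],[0,0,1]])+[p[0],p[1],0],c)-px).ravel()
for sel in(slice(0,6),slice(4,6)):
    r=least_squares(lambda p:f(p,Q[sel],px[sel]),[.58,-.02,.05],x_scale=[.01,.01,.1]);print(r.x.round(4),r.fun.round(1))
for r in ctrl.regions_of("sowing_plate","wrist")[:2]: print(r["p"],r["xy"],fit("sowing_plate",[(r["region"],c)],[.596,-.295]))
v=im[:,:,::-1]
cv2.imwrite("pics/w3.png",cv2.resize(v,(768,576),interpolation=cv2.INTER_CUBIC))
E
```

```text
[[ 1.    -0.001  0.002  0.626]
 [ 0.     0.95   0.314  0.079]
 [-0.002 -0.314  0.95   0.373]
 [ 0.     0.     0.     1.   ]]
[ 0.5823 -0.0219  0.0619] [-1.3 -1.2  1.1 -0.5  0.8  1.   0.2  0.9 -0.2 -0.3 -0.3  1. ]
[ 0.5827 -0.0216  0.0634] [-0.  -0.6  0.   0.8]
0.67 [257.7, 149.1] (array([ 0.59674803, -0.29703907, -0.16346366]), np.float64(0.5549963607955283))
```

View pics/w3.png

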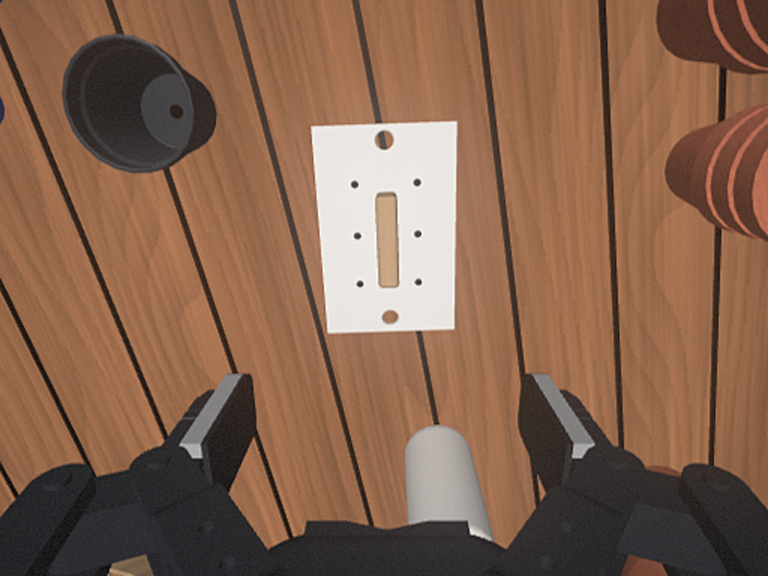

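```bash
python3 - <<'E'
from h import *
c=ctrl.get_calibration("wrist");o=ctrl.get_obs()
h=[ray(np.array(p)/1.5,z,c) for p,z in(((384,139.5),.004),((390,317),.004))]
ctr=(h[0]+h[1])/2;d=h[0]-h[1];print(ctr,np.linalg.norm(d),np.degrees(np.arctan2(-d[0],d[1])))
q=o["tcp_rot"];print(o["position"],2*np.degrees(np.arctan2(q[1],q[0]))-90,o["clock"])
E
```

```text
[ 0.59859453 -0.29117162  0.004     ] 0.14623662223031453 -9.09745553931509
[ 0.59701334 -0.2935099   0.25605542] -11.050367788815592 2.1
```

```bash
python3 -m pendant '[[0,0,-40,0,0,1.8,1],[0,0,-20,0,0,0,1],[0,0,0,0,0,0,1],[0,0,0,0,0,0,1]]' | head -3; python3 - <<'E'
from h import *
c=ctrl.get_calibration("wrist");o=ctrl.get_obs();im=ctrl.get_image("wrist")
q=o["tcp_rot"];print(o["position"],2*np.degrees(np.arctan2(q[1],q[0]))-90,o["clock"])
m=ctrl.regions_of("sowing_plate","wrist")[0]["region"];print(fit("sowing_plate",[(m,c)],[.596,-.295]))
# holes: dark/brown blobs within plate mask
mm=m.astype(np.uint8); cn,_=cv2.findContours(mm,cv2.RETR_EXTERNAL,cv2.CHAIN_APPROX_NONE);f=cv2.drawContours(mm*0,[cv2.convexHull(np.vstack(cn))],-1,1,-1)
sat=cv2.cvtColor(im,cv2.COLOR_RGB2HSV); d=((sat[...,1]>80)&(f>0)).astype(np.uint8)
n,l,s,ce=cv2.connectedComponentsWithStats(d)
for i in range(1,n):
    if s[i,4]>15: print(s[i],ce[i].round(1),ray(ce[i],.003,c).round(4))
E
```

```text
clock: 2.5
position: [0.598, -0.2912, 0.1967]
tcp_rot: [0.761, 0.649, 0.0, -0.0]
[ 0.59803121 -0.29124281  0.19667831] -9.028101320298745 2.5
(array([ 0.59708025, -0.29724009, -0.15671058]), np.float64(1.2373659272212743))
[258  96   7  14  64] [260.8 102. ] [ 0.6123 -0.2248  0.003 ]
[251  99   4  10  21] [252.3 103.5] [ 0.6039 -0.2249  0.003 ]
[ 250  148   16   70 1074] [257.3 182.5] [ 0.596  -0.3052  0.003 ]
[204 172   1  16  16] [204.  179.5] [ 0.541  -0.2931  0.003 ]
[252 234  11   8  73] [257.1 237.5] [ 0.5856 -0.3687  0.003 ]
```

```bash
python3 -m pendant '[[-1,-6,-40,0,0,0,1],[0,0,-40,0,0,0,1],[0,0,-40,0,0,0,0.6],[0,0,-30,0,0,0,0.6],[0,0,-11,0,0,0,0.6],[0,0,0,0,0,0,0.6]]' 40 ; python3 -m pendant '[[0,0,0,0,0,0,0],[0,0,0,0,0,0,0],[0,0,0,0,0,0,0],[0,0,0,0,0,0,0],[0,0,0,0,0,0,0],[0,0,0,0,0,0,0]]' 60
```

```text
clock: 3.2
position: [0.5965, -0.2982, 0.035]
tcp_rot: [0.761, 0.649, -0.0, -0.0]
wrist_force: [-0.1, -0.2, 0.8]
opening: 0.051
grasp_force: 0.0
clock: 3.8
position: [0.5979, -0.2991, 0.0376]
tcp_rot: [0.761, 0.649, 0.001, 0.002]
wrist_force: [-0.5, -0.2, 8.1]
opening: 0.0151
grasp_force: 60.5
```

```bash
python3 -m pendant '[[0,0,10,0,0,0,0],[0,0,20,0,0,0,0],[0,0,40,0,0,0,0],[0,0,50,0,0,0,0],[0,25,30,0,0,4,0],[0,40,0,0,0,8.5,0],[0,30,0,0,0,0,0],[0,0,0,0,0,0,0]]' ; python3 -m pendant '[[0,0,0,0,0,0,0],[0,0,0,0,0,0,0]]'; python3 - <<'E'
from h import *
c=ctrl.get_calibration("wrist");o=ctrl.get_obs();im=ctrl.get_image("wrist")
q=o["tcp_rot"];print(o["position"],o["tcp_rot"],2*np.degrees(np.arctan2(q[1],q[0]))-90,o["clock"],ctrl.tip_reach)
cv2.imwrite("pics/w4.png",cv2.resize(im[:,:,::-1],(768,576),interpolation=cv2.INTER_CUBIC))
E
```

```text
clock: 4.6
position: [0.5961, -0.2001, 0.1865]
tcp_rot: [0.685, 0.729, 0.0, -0.0]
wrist_force: [0.1, -0.6, -2.5]
opening: 0.015
grasp_force: 59.0
clock: 4.8
position: [0.5966, -0.2041, 0.1857]
tcp_rot: [0.686, 0.728, -0.0, 0.0]
wrist_force: [0.3, -0.1, -1.4]
opening: 0.0151
grasp_force: 59.0
[ 0.59656911 -0.20414466  0.18567585] [ 6.85971557e-01  7.27628284e-01 -3.13617200e-05  3.20508126e-04] 3.375869252118079 4.8 0.025
```

View pics/w4.png

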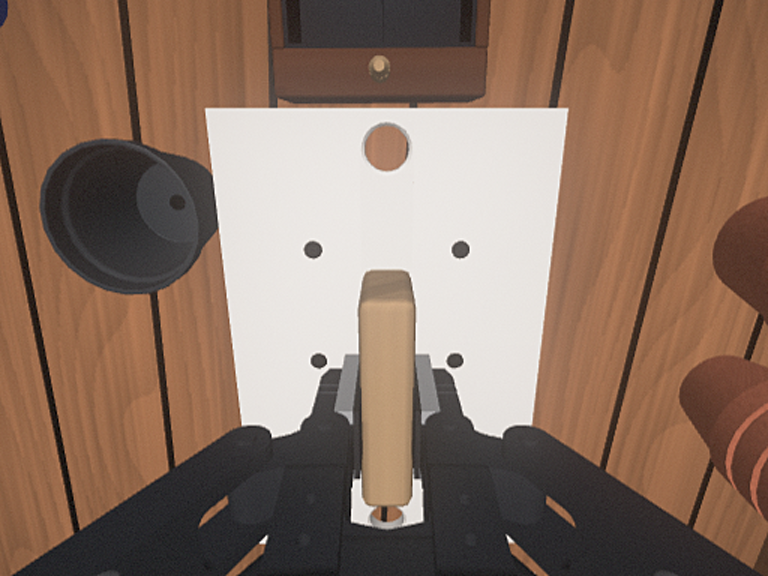

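```bash
python3 - <<'E'
from h import *
c=ctrl.get_calibration("wrist");o=ctrl.get_obs()
px=np.array([[206,108],[568,108],[386.5,147],[313.5,249.5],[460.5,249.5],[319,360],[455,360]])/1.5
zt=o["position"][2]-.0376+.006
for z in(zt-.002,zt,zt+.002):
    w=np.array([ray(p,z,c) for p in px]); e=w[1]-w[0]; yaw=np.arctan2(e[1],e[0])
    h2=ray(np.array([387,517])/1.5,z-.003,c)
    print(z.round(4),"width",np.linalg.norm(e).round(4),"yaw",np.degrees(yaw).round(2),"front mid",w[:2].mean(0).round(4),"hole1",w[2].round(4),"h2",h2.round(4),"dots",w[3:].mean(0).round(4))
    u=np.array([-np.sin(yaw),np.cos(yaw)]);print("centre",w[:2].mean(0)[:2]-.085*u,w[2,:2]-.073*u)
print("dowel",ray(np.array([379.5,63])/1.5,.0705,c), o["position"])
print("dowel pred",.5823+.073*np.sin(.062),-.0219-.073*np.cos(.062))
E
```

```text
0.1519 width 0.1107 yaw 3.37 front mid [ 0.592  -0.1177  0.1519] hole1 [ 0.5925 -0.1291  0.1519] h2 [ 0.6015 -0.2783  0.1489] dots [ 0.5959 -0.1826  0.1519]
centre [ 0.59700723 -0.20254219] [ 0.59683367 -0.20197142]
0.1539 width 0.1093 yaw 3.37 front mid [ 0.592  -0.1178  0.1539] hole1 [ 0.5925 -0.129   0.1539] h2 [ 0.6014 -0.2763  0.1509] dots [ 0.5958 -0.1819  0.1539]
centre [ 0.59701251 -0.2026434 ] [ 0.59683191 -0.20192121]
0.1559 width 0.1078 yaw 3.37 front mid [ 0.592  -0.1179  0.1559] hole1 [ 0.5925 -0.129   0.1559] h2 [ 0.6013 -0.2743  0.1529] dots [ 0.5958 -0.1811  0.1559]
centre [ 0.5970178  -0.20274461] [ 0.59683015 -0.20187101]
dowel [ 0.58725522 -0.09456727  0.0705    ] [ 0.59651634 -0.20434752  0.18547593]
dowel pred 0.5868231008999298 -0.09475973893893015
```

```bash
python3 -m pendant '[[-4,40,0,0,0,0.2,0],[-4,45,0,0,0,0,0],[-4,45,0,0,0,0,0],[-2,35,0,0,0,0,0],[0,15,-20,0,0,0,0],[0,0,-30,0,0,0,0],[0,0,-15,0,0,0,0],[0,0,0,0,0,0,0]]' ; python3 -m pendant '[[0,0,0,0,0,0,0],[0,0,0,0,0,0,0]]'; python3 - <<'E'
from h import *
c=ctrl.get_calibration("wrist");o=ctrl.get_obs();im=ctrl.get_image("wrist")
q=o["tcp_rot"];print(o["position"],2*np.degrees(np.arctan2(q[1],q[0]))-90,o["clock"])
cv2.imwrite("pics/w5.png",cv2.resize(im[50:,120:400,::-1],None,fx=1.8,fy=1.8,interpolation=cv2.INTER_CUBIC))
E
```

```text
clock: 5.65
position: [0.581, -0.0242, 0.1181]
tcp_rot: [0.685, 0.729, -0.001, -0.002]
wrist_force: [-1.2, 0.4, -1.4]
opening: 0.0149
grasp_force: 58.9
clock: 5.85
position: [0.5834, -0.0241, 0.1214]
tcp_rot: [0.685, 0.729, 0.001, 0.001]
wrist_force: [0.7, 0.7, -2.1]
opening: 0.0148
grasp_force: 58.9
[ 0.5833971  -0.02412685  0.12139475] 3.541635156145176 5.85
```

View pics/w5.png

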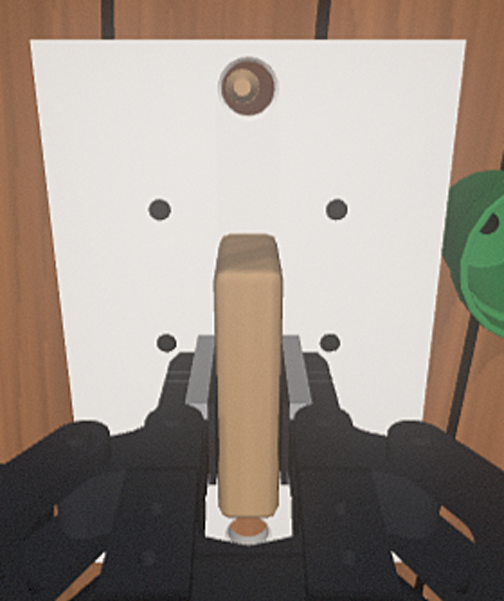

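```bash
python3 - <<'E'
from h import *
c=ctrl.get_calibration("wrist");o=ctrl.get_obs();z=o["position"][2]
f=lambda p:np.array(p)/1.8+[120,50]
pz=z-.0376
L,Rr=[ray(f(p),pz+.006,c) for p in((31,40),(465,40))]; e=Rr-L;print("w",np.linalg.norm(e),np.degrees(np.arctan2(e[1],e[0])))
print(z,"hole",ray(f((248,87)),pz+.006,c)," tip",ray(f((242,86)),.071,c),"h2",ray(f((249,533)),pz+.003,c))
E
```

```text
w 0.10917111955844759 3.570131497119859
0.12151220344679103 hole [0.57929054 0.05113056 0.0899122 ]  tip [0.57759148 0.0508118  0.071     ] h2 [ 0.58890045 -0.09708247  0.0869122 ]
```

```bash
python3 -m pendant '[[-1.5,0,0,0,0,0,0],[0,0,-8,0,0,0,0],[0,0,-6,0,0,0,0],[0,0,-4,0,0,0,0],[0,0,-4,0,0,0,0],[0,0,-4,0,0,0,0],[0,0,0,0,0,0,0]]';python3 -m pendant '[[0,0,-4,0,0,0,0],[0,0,-4,0,0,0,0],[0,0,0,0,0,0,0],[0,0,0,0,0,0,0]]'
```

```text
clock: 6.6
position: [0.5806, -0.0234, 0.0935]
tcp_rot: [0.685, 0.729, -0.0, -0.0]
wrist_force: [-0.0, 0.4, -1.1]
opening: 0.0148
grasp_force: 58.9
clock: 7.0
position: [0.5809, -0.0234, 0.0862]
tcp_rot: [0.685, 0.729, -0.0, -0.0]
wrist_force: [-0.4, -0.3, -1.1]
opening: 0.015
grasp_force: 58.9
```

```bash
python3 -m pendant '[[0,0,-2,0,0,0,0],[0,0,-1.5,0,0,0,0],[0,0,0,0,0,0,0],[0,0,0,0,0,0,0]]'
```

```text
clock: 7.4
position: [0.5809, -0.0234, 0.0828]
tcp_rot: [0.685, 0.729, -0.0, -0.0]
wrist_force: [-0.4, -0.1, -1.7]
opening: 0.0152
grasp_force: 59.0
```

```bash
python3 -m pendant '[[0,0,-1,0,0,0,0],[0,0,0,0,0,0,0],[0,0,-1,0,0,0,0],[0,0,0,0,0,0,0]]';python3 -m pendant '[[0,0,-1,0,0,0,0],[0,0,0,0,0,0,0],[0,0,0,0,0,0,0]]'
```

```text
clock: 7.8
position: [0.5811, -0.0234, 0.0825]
tcp_rot: [0.685, 0.729, 0.0, 0.0]
wrist_force: [-7.3, 0.4, 18.4]
opening: 0.015
grasp_force: 61.9
clock: 8.1
position: [0.581, -0.0234, 0.0825]
tcp_rot: [0.685, 0.729, 0.0, 0.0]
wrist_force: [-10.9, -0.0, 29.6]
opening: 0.0151
grasp_force: 63.6
```

```bash
python3 -m pendant '[[0,0,2.5,0,0,0,0],[0,0,0,0,0,0,0],[0,0,0,0,0,0,0.5],[0,0,0,0,0,0,0.5],[0,0,0,0,0,0,0.5],[0,0,20,0,0,0,0.5],[0,0,40,0,0,0,0.7],[0,0,50,0,0,0,1]]';python3 -m pendant '[[-25,20,20,0,0,-3.5,1],[-40,40,0,0,0,0,1],[-40,40,0,0,0,0,1],[-36,30,0,0,0,0,1],[0,0,0,0,0,0,1],[0,0,0,0,0,0,1]]'; python3 - <<'E'
from h import *
c=ctrl.get_calibration("wrist");o=ctrl.get_obs();im=ctrl.get_image("wrist")
print(o["position"])
for n,p in(("sowing_plate",(.582,-.022)),("tamper",(.44,.108)),("saucer",(.56,.25))):
    for r in ctrl.regions_of(n,"wrist")[:1]: print(n,r["p"],r["xy"],fit(n,[(r["region"],c)],p,.045 if n=="sowing_plate" else 0))
cv2.imwrite("pics/w6.png",cv2.resize(im[:,:,::-1],(768,576),interpolation=cv2.INTER_CUBIC))
E
```

```text
clock: 8.9
position: [0.5796, -0.0234, 0.1916]
tcp_rot: [0.685, 0.729, -0.001, -0.002]
wrist_force: [1.4, 0.5, -0.7]
opening: 0.0701
grasp_force: 0.0
clock: 9.5
position: [0.4491, 0.0979, 0.2126]
tcp_rot: [0.706, 0.708, 0.0, 0.0]
wrist_force: [0.4, 0.3, 1.0]
opening: 0.0851
grasp_force: 0.0
[0.44908565 0.09788968 0.21256531]
sowing_plate 0.58 [379.1, 252.2] (array([ 0.58067504, -0.02048672,  3.19913658]), np.float64(4.311666683084218))
tamper 0.61 [249.7, 165.9] (array([0.44110193, 0.10524909, 0.        ]), np.float64(1.4061556845943872))
saucer 0.87 [378.4, 30.4] (array([0.56390818, 0.23371049, 0.        ]), np.float64(11.915846739068302))
```

View pics/w6.png

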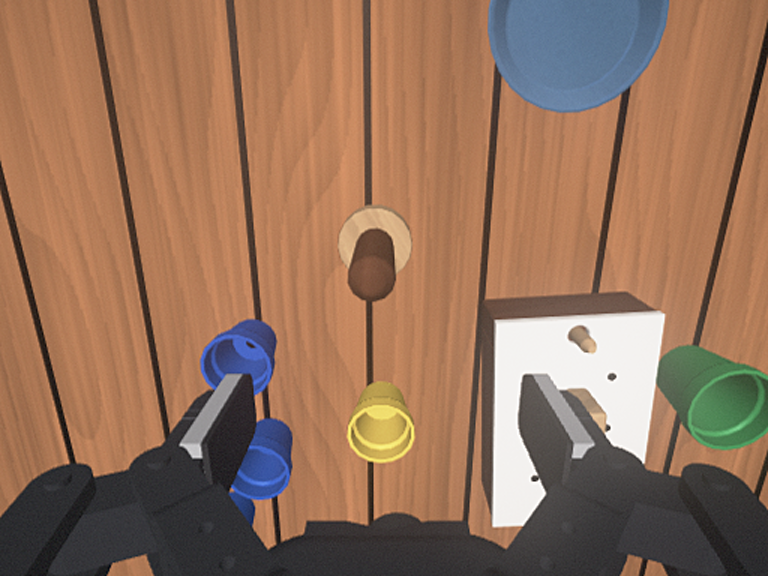

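The plate is seated, with the dowel through its hole at (582,338). The tamper is at (375,250) and the yellow pot at (381,425).

```bash
python3 -m pendant '[[-8,8.5,0,0,0,0,1],[0,0,-40,0,0,0,1],[0,0,-40,0,0,0,1],[0,0,-35,0,0,0,1],[0,0,-13,0,0,0,1],[0,0,0,0,0,0,1]]' 40 |head -2; python3 -m pendant '[[0,0,0,0,0,0,0],[0,0,0,0,0,0,0],[0,0,0,0,0,0,0],[0,0,0,0,0,0,0],[0,0,0,0,0,0,0],[0,0,0,0,0,0,0]]' 40
```

```text
clock: 10.3
position: [0.4396, 0.1055, 0.0823]
clock: 10.9
position: [0.4418, 0.1059, 0.085]
tcp_rot: [0.707, 0.708, 0.001, 0.0]
wrist_force: [-1.1, -0.3, 7.5]
opening: 0.0248
grasp_force: 42.0
```

```bash
python3 -m pendant '[[0,0,20,0,0,0,0],[0,0,40,0,0,0,0],[0,0,45,0,0,0,0],[10,-20,10,0,0,0,0],[22,-40,0,0,0,0,0],[24,-42,0,0,0,0,0],[24,-42,0,0,0,0,0],[24,-42,0,0,0,0,0]]'|head -2; python3 -m pendant '[[24,-42,0,0,0,0,0],[21,-35,0,0,0,0,0],[0,0,-20,0,0,0,0],[0,0,-40,0,0,0,0],[0,0,-30,0,0,0,0],[0,0,-10,0,0,0,0],[0,0,0,0,0,0,0],[0,0,0,0,0,0,0]]'
```

```text
clock: 11.7
position: [0.5458, -0.082, 0.1995]
clock: 12.5
position: [0.5911, -0.1573, 0.1005]
tcp_rot: [0.706, 0.708, 0.0, 0.001]
wrist_force: [-0.7, -0.2, -0.6]
opening: 0.0249
grasp_force: 41.3
```

```bash
python3 -m pendant '[[0,0,-7,0,0,0,0],[0,0,-4,0,0,0,0],[0,0,-2,0,0,0,0],[0,0,0,0,0,0,0],[0,0,-1.5,0,0,0,0],[0,0,0,0,0,0,0],[0,0,-1.5,0,0,0,0],[0,0,0,0,0,0,0]]'
```

```text
clock: 13.3
position: [0.5906, -0.1574, 0.085]
tcp_rot: [0.706, 0.708, 0.0, 0.0]
wrist_force: [-5.6, 0.4, 16.7]
opening: 0.0249
grasp_force: 43.3
```

```bash
python3 -m pendant '[[0,0,1.5,0,0,0,0],[0,0,0,0,0,0,0.6],[0,0,0,0,0,0,0.6],[0,0,0,0,0,0,0.6],[0,0,15,0,0,0,0.6],[0,0,40,0,0,0,1],[0,0,45,0,0,0,1],[0,0,30,0,0,0,1]]'|head -2; python3 -m pendant '[[8,16,5,0,0,8.5,1],[10,16,0,0,0,8.5,1],[10,16,0,0,0,8.5,1],[10,16,0,0,0,8.5,1],[10,16,0,0,0,8.5,1],[10,16,0,0,0,8.5,1],[10,16,0,0,0,8.5,1],[10,16,0,0,0,8.5,1]]'|head -2;  python3 -m pendant '[[10,16,0,0,0,8.5,1],[10,15,0,0,0,8.5,1],[0,0,0,0,0,5,1],[0,0,0,0,0,0,1],[0,0,0,0,0,0,1]]'; python3 - <<'E'
from h import *
c=ctrl.get_calibration("wrist");o=ctrl.get_obs();im=ctrl.get_image("wrist")
print(o["position"],o["tcp_rot"],o["joint_pos"])
for n,p in(("pot_medium",(.689,.002)),):
    for r in ctrl.regions_of(n,"wrist")[:2]: print(n,r["p"],r["xy"],fit(n,[(r["region"],c)],p))
cv2.imwrite("pics/w7.png",cv2.resize(im[:,:,::-1],(768,576),interpolation=cv2.INTER_CUBIC))
E
```

```text
clock: 14.1
position: [0.5912, -0.1575, 0.2188]
clock: 14.9
position: [0.6687, -0.0285, 0.2209]
clock: 15.4
position: [0.6882, 0.0017, 0.2204]
tcp_rot: [0.0, 1.0, -0.0, 0.0]
wrist_force: [-0.3, -0.1, -0.5]
opening: 0.0855
grasp_force: 0.0
[0.68817325 0.00167044 0.22041142] [ 4.98641075e-04  9.99999866e-01 -4.24774047e-05  1.33618078e-04] [ 2.86982171e-04  4.81772424e-01  1.51923786e+00 -9.37147911e-05
  1.14031520e+00 -1.56947297e+00]
pot_medium 0.89 [257.7, 177.0] (array([ 0.68701038, -0.00177653,  0.        ]), np.float64(0.41500341365196264))
```

View pics/w7.png

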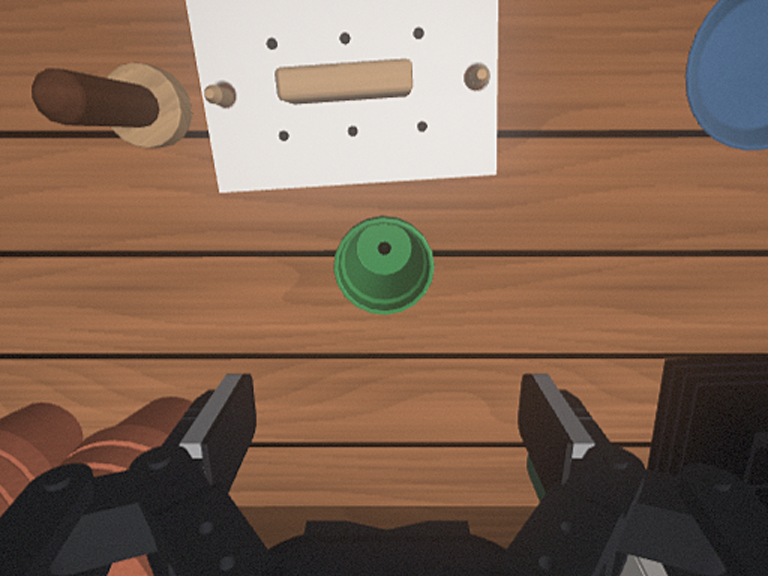

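```bash
python3 -m pendant '[[-0.5,-2,-40,0,0,0,1],[0,0,-45,0,0,0,1],[0,0,-45,0,0,0,1],[0,0,-25,0,0,0,1],[0,0,-10,0,0,0,1],[0,0,0,0,0,0,1]]' 25 |head -2; python3 -m pendant '[[0,0,0,0,0,0,0],[0,0,0,0,0,0,0],[0,0,0,0,0,0,0],[0,0,0,0,0,0,0],[0,0,0,0,0,0,0]]' 25; python3 -m pendant '[[0,0,10,0,0,0,0],[0,0,20,0,0,0,0],[0,0,40,0,0,0,0],[0,0,40,0,0,0,0],[0,0,0,0,0,0,0]]'
```

```text
clock: 16.1
position: [0.6871, -0.0005, 0.0538]
clock: 16.6
position: [0.6892, -0.0004, 0.0576]
tcp_rot: [-0.001, 1.0, -0.0, 0.002]
wrist_force: [-2.4, -0.7, 5.1]
opening: 0.0627
grasp_force: 26.1
clock: 17.1
position: [0.6918, -0.0002, 0.173]
tcp_rot: [-0.001, 1.0, -0.0, 0.006]
wrist_force: [0.7, -0.8, 0.0]
opening: 0.0623
grasp_force: 27.6
```

```bash
python3 -m pendant '[[-5,30,20,0,0,0,0],[-8,42,0,0,0,0,0],[-10,45,0,0,0,0,0],[-12,45,0,0,0,0,0],[-12,45,0,0,0,0,0],[-10,40,0,0,0,0,0],[0,0,0,0,0,0,0],[0,0,0,0,0,0,0]]'|head -2;  python3 -m pendant '[[0,0,0,0,0,0,0],[0,0,0,0,0,0,0]]'; python3 - <<'E'
from h import *
c=ctrl.get_calibration("wrist");o=ctrl.get_obs();im=ctrl.get_image("wrist")
print(o["position"],o["tcp_rot"])
for n,p in(("saucer",(.56,.25)),("pot_medium",o["position"][:2])):
    for r in ctrl.regions_of(n,"wrist")[:2]: print(n,r["p"],r["xy"],fit(n,[(r["region"],c)],p,0 if n=="saucer" else o["position"][2]-.0565))
cv2.imwrite("pics/w8.png",cv2.resize(im[:,:,::-1],(768,576),interpolation=cv2.INTER_CUBIC))
E
```

```text
clock: 17.9
position: [0.6306, 0.2477, 0.1856]
clock: 18.1
position: [0.6312, 0.2454, 0.1851]
tcp_rot: [-0.0, 1.0, -0.0, 0.0]
wrist_force: [-0.4, -0.7, -0.6]
opening: 0.0624
grasp_force: 27.7
[0.63122995 0.24544984 0.1850525 ] [-1.39368250e-04  9.99999976e-01 -7.05536892e-05  1.54391217e-04]
saucer 0.86 [259.6, 102.3] (array([0.56407785, 0.24539303, 0.        ]), np.float64(1.1126222774968804))
pot_medium 0.95 [260.6, 265.6] (array([0.62870866, 0.24401803, 0.        ]), np.float64(1.8389629184929828))
```

View pics/w8.png

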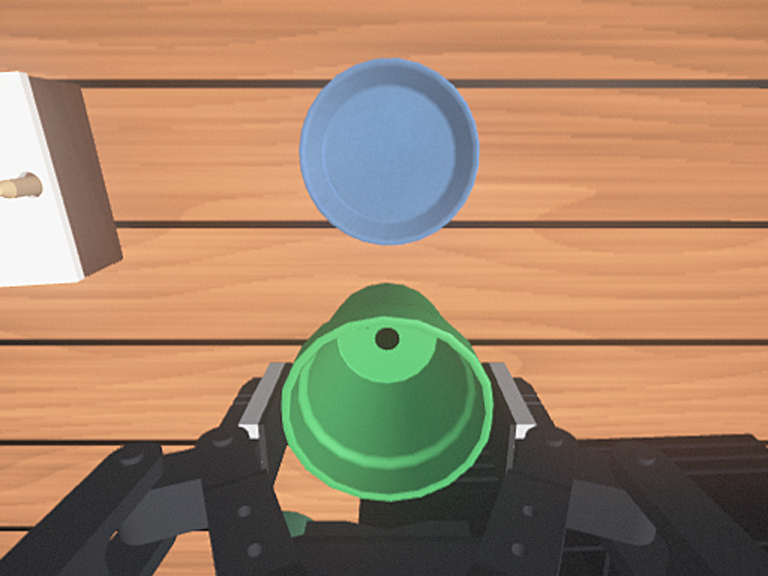

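```bash
python3 - <<'E'
from h import *
c=ctrl.get_calibration("wrist")
print(ray((389/1.5,59/1.5),.016,c),ray((389/1.5,245/1.5),.016,c),ray((300/1.5,150/1.5),.016,c),ray((479/1.5,150/1.5),.016,c))
z=ctrl.get_obs()["position"][2]-.0576
print("pot rim",[ray((x/1.5,y/1.5),z+.058,c).round(4) for x,y in((388,317),(388,500),(282,402),(493,402))],"hole",ray((387/1.5,338/1.5),z+.003,c))
E
```

```text
[0.51067192 0.24566698 0.016     ] [0.61774151 0.24591099 0.016     ] [0.55984195 0.19270125 0.016     ] [0.55978034 0.29944854 0.016     ]
pot rim [array([0.5985, 0.2448, 0.1852]), array([0.6606, 0.2449, 0.1852]), array([0.6252, 0.2139, 0.1852]), array([0.6251, 0.2754, 0.1852])] hole [0.63000544 0.24455533 0.1302383 ]
```

```bash
python3 -m pendant '[[-33,0.7,0,0,0,0,0],[-33,0.6,0,0,0,0,0],[0,0,-30,0,0,0,0],[0,0,-40,0,0,0,0],[0,0,-25,0,0,0,0],[0,0,-12,0,0,0,0],[0,0,0,0,0,0,0],[0,0,0,0,0,0,0]]'; python3 -m pendant '[[0,0,-5,0,0,0,0],[0,0,-3,0,0,0,0],[0,0,-2,0,0,0,0],[0,0,0,0,0,0,0],[0,0,0,0,0,0,0]]'
```

```text
clock: 19.05
position: [0.5656, 0.2481, 0.0787]
tcp_rot: [-0.001, 1.0, 0.0, 0.0]
wrist_force: [-0.2, 0.2, -0.3]
opening: 0.0628
grasp_force: 27.7
clock: 19.55
position: [0.5648, 0.2481, 0.0679]
tcp_rot: [-0.001, 1.0, 0.0, 0.0]
wrist_force: [0.2, 0.1, -0.7]
opening: 0.0621
grasp_force: 27.7
```

```bash
python3 -m pendant '[[0,0,-1.5,0,0,0,0],[0,0,0,0,0,0,0],[0,0,-1.5,0,0,0,0],[0,0,0,0,0,0,0],[0,0,0,0,0,0,0]]'; python3 -m pendant '[[0,0,-1.5,0,0,0,0],[0,0,0,0,0,0,0],[0,0,0,0,0,0,0]]'
```

```text
clock: 20.05
position: [0.5647, 0.2481, 0.0647]
tcp_rot: [-0.001, 1.0, -0.0, -0.0]
wrist_force: [-0.5, -0.4, -0.9]
opening: 0.0624
grasp_force: 27.7
clock: 20.35
position: [0.5648, 0.2482, 0.0637]
tcp_rot: [-0.001, 1.0, 0.0, 0.0]
wrist_force: [-1.6, -0.3, 5.2]
opening: 0.0628
grasp_force: 28.0
```

```bash
python3 -m pendant '[[0,0,0.5,0,0,0,0.85],[0,0,0,0,0,0,0.95],[0,0,0,0,0,0,1],[0,0,0,0,0,0,1],[0,0,20,0,0,0,1],[0,0,40,0,0,0,1],[0,0,45,0,0,0,1],[0,0,40,0,0,0,1]]'|head -2; python3 -m pendant '[[-8,-20,10,0,0,-8.5,1],[-12,-25,0,0,0,-8.5,1],[-12,-25,0,0,0,-8.5,1],[-12,-25,0,0,0,-8.5,1],[-12,-25,0,0,0,-8.5,1],[-12,-25,0,0,0,-8.5,1],[-12,-25,0,0,0,-8.5,1],[-12,-25,0,0,0,-8.5,1]]'|head -2;  python3 -m pendant '[[-12,-25,0,0,0,-8.5,1],[-12,-25,0,0,0,-8.5,1],[-6,-30,0,0,0,-5,1],[0,0,0,0,0,0,1],[0,0,0,0,0,0,1],[0,0,0,0,0,0,1]]'; python3 - <<'E'
from h import *
c=ctrl.get_calibration("wrist");o=ctrl.get_obs();im=ctrl.get_image("wrist")
print(o["position"],o["tcp_rot"])
for r in ctrl.regions_of("pot_small","wrist"):
    if r["p"]>.3: print(r["p"],r["xy"],im[r["region"]].mean(0).astype(int),*fit("pot_small",[(r["region"],c)],(.443,-.027)))
im2=ctrl.get_image("side");c2=ctrl.get_calibration("side")
for n,p in(("pot_medium",(.564,.246)),("saucer",(.56,.25)),("tamper",(.59,-.157))):
  for r in ctrl.regions_of(n,"side")[:2]: print(n,r["p"],r["xy"],fit(n,[(r["region"],c2)],p,.006 if n=="pot_medium" else 0))
cv2.imwrite("pics/s9.png",np.hstack([cv2.resize(i[:,:,::-1],(400,300)) for i in(im,im2)]))
E
```

```text
clock: 21.15
position: [0.5648, 0.248, 0.2106]
clock: 21.95
position: [0.4722, 0.0522, 0.2188]
clock: 22.55
position: [0.443, -0.0264, 0.2188]
tcp_rot: [0.706, 0.708, 0.0, -0.0]
wrist_force: [-0.7, -0.6, 0.4]
opening: 0.0854
grasp_force: 0.0
[ 0.44301292 -0.02644832  0.21880762] [ 7.06128370e-01  7.08083819e-01  1.72970260e-04 -2.43937584e-05]
0.82 [154.1, 118.1] [ 61  74 132] [0.34558647 0.02387853 0.        ] 1.119495046178131
0.64 [258.9, 178.3] [194 167  82] [ 0.44562246 -0.02979375  0.        ] 0.5688747201808035
0.57 [171.4, 205.9] [ 62  74 132] [ 0.35292227 -0.06414082  0.        ] 0.7653724714671383
0.57 [136.8, 253.5] [ 56  67 119] [ 0.31389999 -0.13668764  0.        ] 6.706239877787156
pot_medium 0.83 [203.9, 151.3] (array([0.56300795, 0.25209461, 0.        ]), np.float64(0.672748361542648))
saucer 0.7 [197.1, 163.2] (array([0.56142064, 0.24777907, 0.        ]), np.float64(1.5426898980154078))
saucer 0.32 [266.5, 210.4] (array([ 0.57490145, -0.05547258,  0.        ]), np.float64(10.897281800939872))
tamper 0.77 [304.5, 216.1] (array([ 0.59244081, -0.15541557,  0.        ]), np.float64(0.9073218497769382))
```

View pics/s9.png

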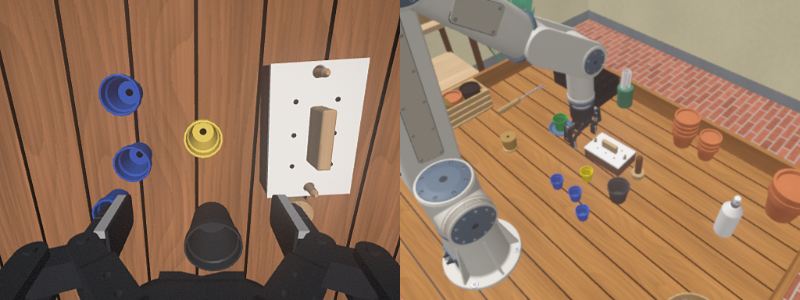

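```bash
python3 -m pendant '[[2,-2.5,-40,0,0,0,0.9],[0,0,-45,0,0,0,0.9],[0,0,-45,0,0,0,0.9],[0,0,-32,0,0,0,0.9],[0,0,-12,0,0,0,0.9],[0,0,0,0,0,0,0.9]]' 25 |head -2; python3 -m pendant '[[0,0,0,0,0,0,0],[0,0,0,0,0,0,0],[0,0,0,0,0,0,0],[0,0,0,0,0,0,0],[0,0,0,0,0,0,0]]' 25; python3 -m pendant '[[0,0,10,0,0,0,0],[0,0,20,0,0,0,0],[0,0,40,0,0,0,0],[0,0,40,0,0,0,0],[0,0,20,0,0,0,0],[0,0,0,0,0,0,0]]'
```

```text
clock: 23.45
position: [0.4439, -0.0292, 0.0437]
clock: 23.95
position: [0.446, -0.0295, 0.0465]
tcp_rot: [0.707, 0.708, 0.001, 0.001]
wrist_force: [-0.8, -0.7, 5.1]
opening: 0.0475
grasp_force: 24.9
clock: 24.55
position: [0.4469, -0.0296, 0.179]
tcp_rot: [0.706, 0.708, 0.002, 0.003]
wrist_force: [-0.9, 0.2, -1.0]
opening: 0.0475
grasp_force: 26.0
```

```bash
python3 -m pendant '[[20,30,0,0,0,0,0],[35,38,0,0,0,0,0],[35,38,0,0,0,0,0],[30,30,0,0,0,0,0],[7,7,-20,0,0,0,0],[0,0,-40,0,0,0,0],[0,0,-40,0,0,0,0],[0,0,-20,0,0,0,0]]'|head -2; python3 -m pendant '[[0,0,-6,0,0,0,0],[0,0,0,0,0,0,0],[0,0,0,0,0,0,0]]'
```

```text
clock: 25.35
position: [0.5671, 0.1109, 0.0514]
clock: 25.65
position: [0.5699, 0.1112, 0.0494]
tcp_rot: [0.706, 0.708, 0.0, 0.0]
wrist_force: [0.9, -0.1, -0.5]
opening: 0.0472
grasp_force: 26.1
```

```bash
python3 -m pendant '[[0,0,-1.5,0,0,0,0],[0,0,0,0,0,0,0],[0,0,-1.5,0,0,0,0],[0,0,0,0,0,0,0],[0,0,-1,0,0,0,0],[0,0,0,0,0,0,0]]'
```

```text
clock: 26.25
position: [0.57, 0.1113, 0.0463]
tcp_rot: [0.707, 0.708, 0.0, 0.0]
wrist_force: [-4.6, -0.6, 14.8]
opening: 0.0477
grasp_force: 27.0
```

```bash
python3 -m pendant '[[0,0,1,0,0,0,0.8],[0,0,0,0,0,0,0.9],[0,0,0,0,0,0,0.9],[0,0,0,0,0,0,0.9],[0,0,20,0,0,0,0.9],[0,0,40,0,0,0,1],[0,0,50,0,0,0,1],[0,0,50,0,0,0,1]]'|head -2;python3 -m pendant '[[-40,0,40,0,0,0,1],[-45,0,20,0,0,0,1],[-45,0,0,0,0,0,1],[0,0,0,0,0,0,1],[0,0,0,0,0,0,1]]'|head -2; python3 - <<'E'
from h import *
P=dict(sowing_plate=(.582,-.022,.045),sowing_tray=(.582,-.022,0),saucer=(.563,.247,0),pot_medium=(.563,.248,.006),pot_small=(.57,.112,0),tamper=(.591,-.157,0))
ims=[]
for cam in("scene","side"):
    im=ctrl.get_image(cam);c=ctrl.get_calibration(cam);ims.append(im)
    for n,p in P.items():
        for r in ctrl.regions_of(n,cam):
            if r["p"]>.3 and np.hypot(*(ray(r["xy"],.03,c)[:2]-p[:2]))<.05:
                x,e=fit(n,[(r["region"],c)],p,p[2]);print(cam,n,round(r["p"],2),x.round(4),round(e,2))
cv2.imwrite("pics/end.png",np.hstack([cv2.resize(i[90:330,100:400,::-1],(400,320)) for i in ims]))
E
```

```text
clock: 27.05
position: [0.5689, 0.111, 0.2069]
clock: 27.55
position: [0.4438, 0.1112, 0.2615]
scene sowing_plate 0.91 [ 0.579  -0.0192  3.1923] 0.74
scene saucer 0.92 [0.5622 0.249  0.    ] 1.09
scene pot_medium 0.91 [0.5611 0.2503 0.    ] 0.45
scene pot_small 0.75 [0.5678 0.1138 0.    ] 0.4
scene tamper 0.62 [ 0.5883 -0.1569  0.    ] 1.52
side sowing_plate 0.79 [ 0.5829 -0.017   0.0523] 1.08
side saucer 0.81 [0.5627 0.2464 0.    ] 0.72
side pot_medium 0.66 [0.5642 0.2494 0.    ] 0.62
side pot_small 0.5 [0.5712 0.1149 0.    ] 0.29
side tamper 0.89 [ 0.5904 -0.1555  0.    ] 1.55
```

View pics/end.png

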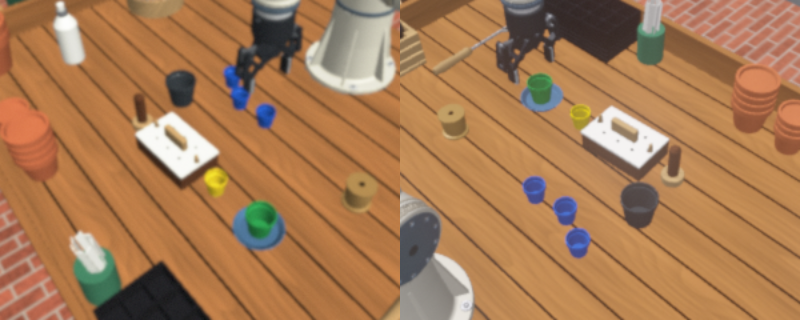

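The final picture shows all four things in place and upright: plate on the tray, green pot in the saucer, yellow pot between them, and tamper at the far end. The measured positions are within tolerance, so I'm handing the job in.

```bash
python3 -c "
from bench import ctrl
print(ctrl.finish_job())"
```

```text
the job is handed in; nothing more can be done
None
```

The job is handed in at about 28 s on the robot's clock: the plate is seated on the tray's dowels, the green pot is in the saucer, the yellow pot is midway between tray and saucer, and the tamper is upright at the tray's other end; the last camera fits put them all within tolerance, though the hand-in returned no verdict.

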